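Fill the jar crate and hold its cover ready

TASK

Stand the two jars from the wooden board upright in the two empty cells of the divided crate, one per cell, and let go of them; the third jar stays in its cell. Then take the metal cover by its handle, carry it over the glass screen to the crate, lower it around the jars' caps and stop with its lower edge about a finger's width above the crate's rim, centred, level, square to the crate and touching neither crate nor jars, so that I can check the jars before it is closed: finish still holding it there, do not put it down. Do not bump the screen, and leave the mug, the syrup bottle and the tin alone.

Things in the scene. Friction and masses are not known exactly. Their poses are not given: they have to be found in the camera images.
- crate: Fixed plywood crate, open on top, 76 mm (its x) by 218 mm (its y), walls 5 mm thick and 60 mm high, with two 5 mm dividers as high as the walls, making a row of three cells along its y at 71 mm pitch. It stands on the counter, on the left or on the right of the glass screen. Origin: centre of its underside.
- cell0 (a point): Point on the floor of the crate at the centre of the end (crate y = -71 mm) cell (5 mm above the crate's underside). Cells are 66 x 66 mm inside. Empty at the start.
- cell1 (a point): Point on the floor of the crate at the centre of the middle cell (5 mm above the crate's underside). Cells are 66 x 66 mm inside. Empty at the start.
- cell2 (a point): Point on the floor of the crate at the centre of the other end (crate y = +71 mm) cell (5 mm above the crate's underside). Cells are 66 x 66 mm inside. jar_c stands in it from the start.
- crate_rim (a point): Centre of the crate's mouth, at the height of its rim (60 mm above the counter), axes as the crate's.
- board: Fixed wooden board 280 x 340 x 10 mm on the counter on the other side of the screen; it carries the two jars and the cover, all standing on its top 10 mm above the counter. Origin: centre of its underside.
- jar_a: Round upright amber jar with flat steel screw cap, 105 mm high, body 50 mm across, cap 52 mm across from 76 mm up to the top; about 0.2 kg. Origin: centre of its underside, z up. Loose, on the board, on the robot's side of the cover.
- jar_b: Round upright amber jar with flat steel screw cap, 105 mm high, body 50 mm across, cap 52 mm across from 76 mm up to the top; about 0.2 kg. Origin: centre of its underside, z up. Loose, on the board, on the robot's side of the cover.
- jar_c: Round upright amber jar with flat steel screw cap, 105 mm high, body 50 mm across, cap 52 mm across from 76 mm up to the top; about 0.2 kg. Origin: centre of its underside, z up. Already stands in cell2.
- cover: Loose aluminium cover, open below, 98 (x) by 240 mm (y), 70 mm high, walls and top 4 mm, about 0.35 kg. On top a black bar handle along its y, centred: 84 mm long, 16 mm wide, 89 to 105 mm above the lower edge, open gap under it. Origin: centre of the lower edge's plane, z up. On the board, handle up. Goes over the crate y along y, either way round; jars there stand 50 mm above the rim, into it.
- screen: Fixed upright glass screen with steel posts and top rail, 290 mm long (its x), 12 mm thick (its y; feet 50 mm), 120 mm high, standing between the crate and the board. Origin: centre of its underside.
- mug: Terracotta mug, 80 mm across, 90 mm high, with a handle. At the far edge of the counter beyond the work; leave it alone. Origin: centre of its underside.
- syrup: Green glass bottle with a white cap, 64 mm across, 200 mm high. At the far edge of the counter beyond the work; leave it alone. Origin: centre of its underside.
- tin: Short round tin with a white paper label, 70 mm across, 80 mm high. At the far edge of the counter beyond the work; leave it alone. Origin: centre of its underside.

How it is judged (in metres and radians):
On the way:
1. both jars stand upright in the two empty cells, one in each, let go (((horizontal distance between jar_a and cell0 below 0.014 m and z of jar_a in the frame of cell0 between -0.006 and 0.006 m and angle between each of jar_a, jar_b's own z axis and vertical below 0.12 rad and horizontal distance between jar_b and cell1 below 0.014 m and z of jar_b in the frame of cell1 between -0.006 and 0.006 m) or (horizontal distance between jar_a and cell1 below 0.014 m and z of jar_a in the frame of cell1 between -0.006 and 0.006 m and angle between each of jar_a, jar_b's own z axis and vertical below 0.12 rad and horizontal distance between jar_b and cell0 below 0.014 m and z of jar_b in the frame of cell0 between -0.006 and 0.006 m)) and contact force between the fingers and jar_a below 0.2 N and contact force between the fingers and jar_b below 0.2 N), for 0.2 s.
At the end, for the whole second after the job is handed in: Jars upright (0.12 rad) on the cell floors, one in each cell, let go; cover held in the fingers, lower edge 3 to 25 mm above the crate's rim, centred within 10 mm, square and level within 0.1 rad, at rest, touching neither crate, jars, screen nor board (all of step 1 and horizontal distance between jar_c and cell2 below 0.014 m and z of jar_c in the frame of cell2 between -0.006 and 0.006 m and angle between jar_c's own z axis and vertical below 0.12 rad and z of cover in the frame of crate_rim between 0.003 and 0.025 m and horizontal distance between cover and crate_rim below 0.01 m and angle between the y axis of cover and the y axis of crate, either way round below 0.1 rad and angle between cover's own z axis and vertical below 0.1 rad and contact force between the fingers and cover above 1 N and linear speed of cover below 0.02 m/s and contact force between cover and crate below 0.1 N and contact force between cover and jar_a below 0.1 N and contact force between cover and jar_b below 0.1 N and contact force between cover and jar_c below 0.1 N and contact force between cover and screen below 0.1 N and contact force between cover and board below 0.1 N); the arm keeps its last pose, push and grip.
It fails at once if the glass screen is bumped (more than 4 N) (contact force between screen and anything else above 4 N).
It fails at once if the mug is moved more than 25 mm or tipped (distance of mug from where it was at the start of the episode above 0.025 m or angle between mug's own z axis and vertical above 0.3 rad).
It fails at once if the syrup bottle is moved more than 25 mm or tipped (distance of syrup from where it was at the start of the episode above 0.025 m or angle between syrup's own z axis and vertical above 0.3 rad).
It fails at once if the tin is moved more than 25 mm or tipped (distance of tin from where it was at the start of the episode above 0.025 m or angle between tin's own z axis and vertical above 0.3 rad).
It also fails if it takes over 72 s, if anything falls off the work surface, if the arm or the gripper's body presses on something with over 40 N, if the wrist force passes 120 N, or if a joint passes its speed limit or range.

ROBOT

A 6-joint arm with a two-finger parallel gripper is mounted at the origin on the work surface. World frame = base frame: x ahead of the robot, y to its left, z up, the work surface at z = 0. Lengths are in mm, angles in rad, forces in N, time in s.
With the tool pointing down it reaches from about 350 to 875 mm from the base axis. Payload 4.2 kg.
Tool frame: the origin (TCP) lies midway between the tips of the shut fingers; the grasp point (between the pads) lies 19 mm behind it; z points along the fingers, y is the direction in which the jaws open and shut (so a half turn about z gives the same grasp; the last joint's range is limited). The gripper opens to 85 mm and grips with 20 to 120 N. Pads are 22 mm wide; open, the fingers measure 114 mm over their backs; the gripper's body (76 mm by 85 mm) begins 54 mm behind the grasp point. The pads swing forward as they close: fully open they stand 13 mm farther back than shut.
Start: joints at [1.571, 0.385, 0.008, 0, -1.194, -0.259], TCP at [159.919, 604.173, 231.312] pointing down, gripper open.
Joint ranges: [-3.14, 3.14], [-1.21, 2.06], [-1.07, 1.41], [-3.16, 2.05], [-2.99, -0.16], [-3.1, 3.1]. Speed limits (rad/s): [2.79, 2.79, 3.14, 3.14, 3.14, 3.14].

INTERFACE

Orientations are given as a unit quaternion [x, y, z, w].
In Python, from bench import readout, optics, workorder, nets gives the robot as it stands. The module is installed in compiled form; this text tells all that it offers.
- The arm moves only by the tool move_arm, never from a script. Its argument "steps" is a list of rows, each a list of 7 numbers: the opening, from -1 (shut) to 1 (fully open), so that 0 is half open, then the shift along the world's x, y, z in mm, then the turn, a rotation vector about the world's x, y, z in rad. In form: [[gripper, tx, ty, tz, wx, wy, wz], ...]. A call has 1 to 5 rows; each row is the pose to reach, as a shift and turn from the pose commanded when the call began; what a row does not reach only later rows make up. A row lasts 1/12 s, in which the tool goes at most 41.7 mm and 7.16 degrees, less where a joint would pass 70% of its speed; a pose out of reach is approached as far as the arm can. A call with a gripper value outside its range is refused whole. The fingers move at their own pace and stop on an object; the grip force is fixed at half the most. Time passes only in rows, so rows that repeat a pose let the fingers close. It gives the time, the measured TCP pose, the force and the opening at its end, in the units of the state.
- readout.read_state(): the state, without advancing time (a new reading comes with each control period).
- optics.get_image(name): name is "side" or "top" or "wrist"; returns a dict with "frame" (420x560x3 uint8, blue, green, red), "fx", "fy", "cx", "cy" (pixels), "k1" (the pictures are not rectified: a ray, as slopes to the right and down, at radius r is drawn at 1 + k1 r^2 times it, then the intrinsics apply), "rvec" (rotation vector, rad) and "tvec" (3), from world to camera coordinates, as OpenCV has them. Camera axes: x right, y down, z forward; pixel columns grow to the right and rows downward; lengths in mm; the calibration is good to about 2 mm. A picture is of the moment at which its call begins. There is no depth.
- workorder.job_done(): hands the job in, once; it reports no verdict.
Trained networks look in a picture, given as the dict that the camera call returned (one of the last four; its "shot" number tells which), for a name from the list of things; names that differ only in an ending like _2 or _b are one class to them, and where a whole thing is asked for, a point or a joint stands for the part that bears it (a point fixed in the world has none). Each returns a list of dicts, best first, with "conf" (0 to 1); they miss things now and then, are a little off and sometimes report something else, mostly with a low value. They report only what shows in the picture. A call takes as long as a camera call.
- nets.silhouettes(name, picture): "region" (420x560 bool, what is visible of it) and "extent" ([left, top, right, bottom] in pixels, round what is visible of it).
- nets.tip_of(name, picture): "uv" ([column, row] in pixels: a listed point, or the origin of a listed thing).
The state is a dict: "clock": time; "joints": joint angles; "joint_vel": joint speeds; "joint_efforts": joint torques, N m; "position": TCP position; "ee_rot": TCP orientation; "contact_force": force on the tool from outside, world axes, zero at the start; "wrist_torque": the same for the moment, N m; "gripper_width": finger opening in mm.
Only numpy, scipy, OpenCV 4.12 (cv2) and the standard library are available. Lean on these libraries where they do the work, as an engineer would, in place of code of your own. Each camera call takes 0.05 s, during which the arm holds its last target.

## Working session

There is one attempt and no reset: what is moved stays moved. The work goes in short steps, Python scripts to look and compute and a tool call to move; the robot and the scene stay as the last step left them, time stands still between calls to the robot, and variables do not carry over. Pictures are saved under pics/ and viewed, and the job is handed in when it is done.

Besides the shell and the picture viewer there is one more tool, called after ">>>" by a JSON object that holds its "api" and its "payload", one argument or row to a line. move_arm: Moves the arm, as the interface text tells. Its arguments: {"type":"object","properties":{"steps":{"type":"array","items":{"type":"array","items":{"type":"number"}}}},"required":["steps"]}

```bash
mkdir -p pics; cat > h.py <<'E'
import numpy as np, cv2
from bench import readout, optics, workorder, nets
def cam(p):
    R,_=cv2.Rodrigues(np.array(p['rvec'],float)); t=np.array(p['tvec'],float).ravel(); return R,t
def proj(p,X):
    R,t=cam(p); X=np.atleast_2d(X).astype(float); c=X@R.T+t; s=c[:,:2]/c[:,2:]
    r2=(s**2).sum(1,keepdims=True); s=s*(1+p['k1']*r2)
    return s*[p['fx'],p['fy']]+[p['cx'],p['cy']]
def unproj(p,uv,z):
    R,t=cam(p)
    K=np.array([[p['fx'],0,p['cx']],[0,p['fy'],p['cy']],[0,0,1]],float)
    s=cv2.undistortPoints(np.array(uv,float).reshape(-1,1,2),K,np.array([p['k1'],0,0,0,0.])).reshape(-1,2)
    d=np.c_[s,np.ones(len(s))]@R; C=-R.T@t
    return C+d*((z-C[2])/d[:,2:])
def save(p,n): cv2.imwrite('pics/'+n+'.png',p['frame'])
E
python3 - <<'E'
from h import *
s=readout.read_state(); print({k:np.round(v,3) for k,v in s.items()})
for n in ['top','side','wrist']:
    p=optics.get_image(n); save(p,n+'0'); R,t=cam(p); print(n,np.round(-R.T@t),p['fx'],p['k1'])
    for o in ['crate','cell0','cell1','cell2','crate_rim','board','jar_a','cover','screen','mug','syrup','tin']:
        for m in nets.tip_of(o,p)[:4]:
            print(o,round(m['conf'],2),np.round(m['uv']),np.round(unproj(p,m['uv'],0)[0]))
E
```

```text
{'clock': np.float64(0.0), 'joints': array([ 1.571,  0.386,  0.007, -0.   , -1.194, -0.259]), 'joint_vel': array([-0.001,  0.   , -0.001, -0.   , -0.   , -0.   ]), 'joint_efforts': array([-1.0000e-03, -3.9229e+01,  1.8840e+01,  4.1860e+00, -5.0000e-03,
        0.0000e+00]), 'position': array([159.807, 603.613, 230.21 ]), 'ee_rot': array([ 0.992, -0.129, -0.   ,  0.001]), 'contact_force': array([-0.167, -1.574, -0.843]), 'wrist_torque': array([0.014, 0.004, 0.02 ]), 'gripper_width': np.float64(85.919)}
top [519.  13. 906.] 408.24563510969676 0.038196418036804146
crate 0.8 [190. 233.] [537. 217.   0.]
cell0 0.7 [190. 233.] [537. 216.   0.]
cell0 0.67 [222. 239.] [523. 145.   0.]
cell0 0.64 [157. 232.] [537. 290.   0.]
cell0 0.39 [192. 235.] [531. 212.   0.]
cell1 0.7 [190. 233.] [537. 216.   0.]
cell1 0.67 [222. 239.] [523. 145.   0.]
cell1 0.64 [157. 232.] [537. 290.   0.]
cell1 0.39 [192. 235.] [531. 212.   0.]
cell2 0.7 [190. 233.] [537. 216.   0.]
cell2 0.67 [222. 239.] [523. 145.   0.]
cell2 0.64 [157. 232.] [537. 290.   0.]
cell2 0.39 [192. 235.] [531. 212.   0.]
board 0.97 [385.
[... 796 characters left out ...]
29. 205.] [546. 157.   0.]
cell2 0.78 [216. 199.] [537. 208.   0.]
cell2 0.63 [202. 189.] [541. 282.   0.]
crate_rim 0.9 [211. 184.] [576. 288.   0.]
board 0.63 [325. 273.] [ 534. -210.    0.]
jar_a 0.94 [199. 185.] [545. 305.   0.]
jar_a 0.81 [270. 268.] [ 454. -115.    0.]
jar_a 0.71 [314. 316.] [ 426. -280.    0.]
jar_a 0.51 [216. 198.] [541. 215.   0.]
cover 0.82 [357. 260.] [ 622. -230.    0.]
cover 0.28 [216. 199.] [538. 208.   0.]
screen 0.59 [269. 227.] [559.   6.   0.]
mug 0.76 [367. 220.] [ 768. -146.    0.]
mug 0.27 [210. 180.] [587. 308.   0.]
syrup 0.7 [337. 202.] [781. -32.   0.]
tin 0.78 [297. 178.] [792. 137.   0.]
wrist [233. 586. 373.] 322.4633585300904 -0.06583195350829062
```

View pics/top0.png

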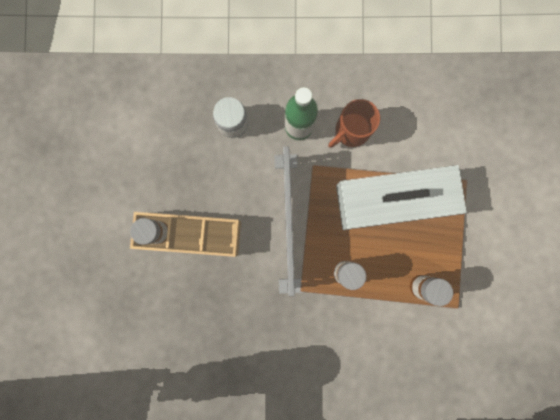

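View pics/side0.png

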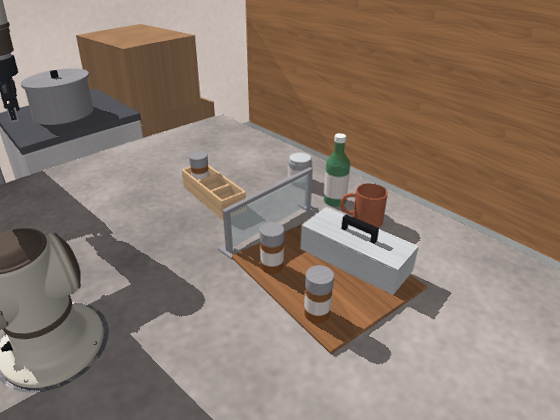

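```bash
cat > fit.py <<'E'
from h import *
from scipy.optimize import minimize
def circ(r,z,n=40):
    a=np.linspace(0,2*np.pi,n,endpoint=False); return np.c_[r*np.cos(a),r*np.sin(a),np.full(n,z)]
def box(a,b,z0,z1,n=5):
    g=np.linspace(-1,1,n); pts=[]
    for z in (z0,z1):
        for t in g: pts+=[[a/2*t,-b/2,z],[a/2*t,b/2,z],[-a/2,b/2*t,z],[a/2,b/2*t,z]]
    return np.array(pts,float)
jar=[np.r_[circ(25,0),circ(25,76)],np.r_[circ(26,76),circ(26,105)]]
cover=[box(98,240,0,70),box(16,84,70,105)]
crate=[box(76,218,0,60)]
S=4
def mask(p,parts,x,y,z,yaw):
    c,s=np.cos(yaw),np.sin(yaw); m=np.zeros((420*S,560*S),np.uint8)
    for P in parts:
        Q=np.c_[c*P[:,0]-s*P[:,1]+x,s*P[:,0]+c*P[:,1]+y,P[:,2]+z]
        uv=proj(p,Q); h=cv2.convexHull(((uv+.5)*S).astype(np.int32)); cv2.fillConvexPoly(m,h,1)
    return cv2.resize(m.astype(np.float32),(560,420),interpolation=cv2.INTER_AREA)
def fit(obs,parts,x0,z,yaw=True):
    # obs: list (p,region)
    def f(v):
        e=0
        for p,r in obs:
            m=mask(p,parts,v[0],v[1],z,v[2]/100 if yaw else 0); i=np.minimum(m,r).sum(); e+=1-i/np.maximum(m,r).sum()
        return e/len(obs)
    x0=np.array(x0,float)[:3 if yaw else 2]
    st=np.array([x0]+[x0+np.eye(len(x0))[i]*8 for i in range(len(x0))])
    r=minimize(f,x0,method='Nelder-Mead',options=dict(initial_simplex=st,xatol=.1,fatol=1e-5))
    return r.x,1-r.fun
E
python3 - <<'E'
from fit import *
P={n:optics.get_image(n) for n in ['top','side']}
for name,parts,gs,z,yw in [('crate',crate,[(537,217,0)],0,1),('cover',cover,[(615,-230,0)],10,1),('jar_a',jar,[(425,-282,0),(458,-115,0)],10,0)]:
    R={n:nets.silhouettes(name,P[n]) for n in P}
    for g in gs:
        obs={}
        for n in P:
            u=proj(P[n],[[g[0],g[1],z+50]])[0]
            best=[d for d in R[n] if d['extent'][0]-5<u[0]<d['extent'][2]+5 and d['extent'][1]-5<u[1]<d['extent'][3]+5]
            print(name,n,[(round(d['conf'],2),np.round(d['extent'])) for d in best][:2])
            if best: obs[n]=best[0]
        for k in [list(obs)]+[[n] for n in obs]:
            r,i=fit([(P[n],obs[n]['region'].astype(np.float32)) for n in k],parts,g,z,yw)
            print('  ',k,np.round(r,1),round(i,3))
E
```

```text
crate top [(0.78, array([133., 211., 242., 256.]))]
crate side [(0.94, array([185., 167., 245., 216.]))]
   ['top', 'side'] [533.2 216.4  -7.7] 0.738
   ['top'] [533.1 215.   -7.4] 0.759
   ['side'] [536.7 233.7  -8.9] 0.726
cover top [(0.66, array([338., 166., 466., 231.]))]
cover side [(0.98, array([302., 209., 421., 294.]))]
   ['top', 'side'] [ 611.4 -230.3   13.5] 0.971
   ['top'] [ 611.1 -230.3   13.6] 0.969
   ['side'] [ 611.6 -230.7   13.2] 0.972
jar_a top [(0.77, array([412., 273., 454., 306.]))]
jar_a side [(0.79, array([302., 263., 333., 323.]))]
   ['top', 'side'] [ 425.5 -284.8] 0.939
   ['top'] [ 425.8 -284.7] 0.948
   ['side'] [ 425.9 -284.4] 0.932
jar_a top [(0.73, array([335., 260., 367., 292.]))]
jar_a side [(0.92, array([258., 224., 287., 272.]))]
   ['top', 'side'] [ 454.5 -123.2] 0.918
   ['top'] [ 453.1 -121. ] 0.902
   ['side'] [ 453.8 -123.9] 0.949
```

```bash
cat > ov.py <<'E'
from fit import *
def rect(a,b,z,cx=0,cy=0):
    return np.array([[cx+sx*a/2,cy+sy*b/2,z] for sx,sy in((-1,-1),(1,-1),(1,1),(-1,1))],float)
def overlay(p,polys,x,y,yaw,roi,k,fn):
    u0,v0,u1,v1=roi; im=cv2.resize(p['frame'][v0:v1,u0:u1],None,fx=k,fy=k,interpolation=cv2.INTER_CUBIC)
    c,s=np.cos(yaw),np.sin(yaw)
    for P,col in polys:
        Q=np.c_[c*P[:,0]-s*P[:,1]+x,s*P[:,0]+c*P[:,1]+y,P[:,2]]
        uv=(proj(p,Q)-[u0,v0]+.5)*k
        cv2.polylines(im,[uv.astype(np.int32)],True,col,1)
    cv2.imwrite('pics/'+fn+'.png',im)
E
python3 - <<'E'
from ov import *
P={n:optics.get_image(n) for n in ['top','side']}
G,Rd,B=(0,255,0),(0,0,255),(255,0,0)
polys=[(rect(76,218,60),G),(rect(76,218,0),B)]+[(rect(66,66,60,0,c),Rd) for c in(-71,0,71)]
overlay(P['top'],polys,533.1,215,-.074,(120,190,260,280),5,'ctop')
overlay(P['side'],polys,533.1,215,-.074,(165,140,265,230),6,'cside')
# color seg fit
from scipy.ndimage import binary_fill_holes,label
for n in P:
    hsv=cv2.cvtColor(P[n]['frame'],cv2.COLOR_BGR2HSV)
    print(n,hsv[233 if n=='top' else 190,190 if n=='top' else 215])
E
```

```text
top [ 17  92 139]
side [ 15  95 172]
```

View pics/ctop.png

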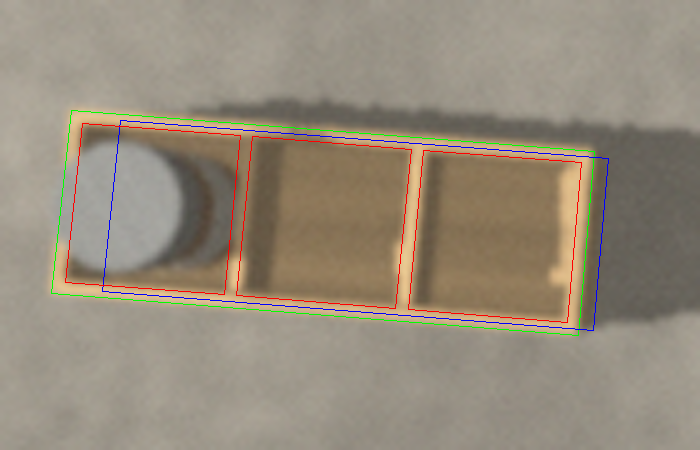

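View pics/cside.png

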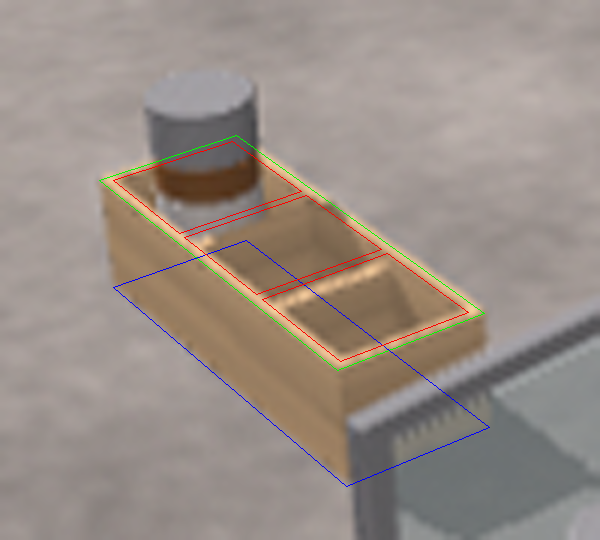

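>>> {"api": "move_arm", "payload": {
  "steps": [
    [1, 30, -18, 0, 0, 0, -0.1],
    [1, 64, -38, 0, 0, 0, -0.21],
    [1, 98, -58, 0, 0, 0, -0.32],
    [1, 132, -78, 0, 0, 0, -0.43],
    [1, 166, -98, 0, 0, 0, -0.54]
  ]
}}

```text
clock: 2.87
position: [327.1, 505.2, 231.5]
ee_rot: [0.92, -0.391, 0.0, -0.0]
contact_force: [0.2, 0.4, -0.4]
gripper_width: 85.7
```

```bash
cat > st.py <<'E'
from h import *
s=readout.read_state()
from scipy.spatial.transform import Rotation as Ro
R=Ro.from_quat(s['ee_rot']).as_matrix()
print('t',round(float(s['clock']),2),'pos',np.round(s['position'],1),'jawdeg',round(np.degrees(np.arctan2(R[1,1],R[0,1])),1),'z',np.round(R[:,2],3),'w',round(float(s['gripper_width']),1),'F',np.round(s['contact_force'],1),'j',np.round(s['joints'],2))
E
python3 st.py
```

```text
t 2.87 pos [327.1 505.2 231.5] jawdeg -136.0 z [ 0.  0. -1.] w 85.7 F [ 0.2  0.4 -0.4] j [ 1.26  0.35 -0.05  0.   -1.17 -0.5 ]
```

>>> {"api": "move_arm", "payload": {
  "steps": [
    [1, 32, -25, 0, 0, 0, -0.1],
    [1, 64, -50, 0, 0, 0, -0.2],
    [1, 96, -76, 0, 0, 0, -0.3],
    [1, 128, -102, 0, 0, 0, -0.4],
    [1, 158, -128, 0, 0, 0, -0.5]
  ]
}}

```text
clock: 3.28
position: [485.4, 376.7, 231.5]
ee_rot: [0.795, -0.607, 0.0, -0.0]
contact_force: [0.2, 0.5, -0.8]
gripper_width: 85.6
```

>>> {"api": "move_arm", "payload": {
  "steps": [
    [1, 15, -37, 0, 0, 0, -0.08],
    [1, 30, -75, 0, 0, 0, -0.16],
    [1, 40, -114, 0, 0, 0, -0.24],
    [1, 50, -153, 0, 0, 0, -0.34],
    [1, 55, -193, 0, 0, 0, -0.34]
  ]
}}

```text
clock: 3.7
position: [539.7, 183.3, 231.3]
ee_rot: [-0.681, 0.732, -0.0, 0.0]
contact_force: [0.4, 0.4, -0.5]
gripper_width: 85.5
```

>>> {"api": "move_arm", "payload": {
  "steps": [
    [1, 0, -40, 0, 0, 0, 0],
    [1, 0, -80, 0, 0, 0, 0],
    [1, 0, -120, 0, 0, 0, 0],
    [1, -5, -160, 0, 0, 0, 0],
    [1, -10, -200, 0, 0, 0, 0]
  ]
}}

```text
clock: 4.12
position: [528.6, -16.7, 231.5]
ee_rot: [-0.683, 0.731, -0.0, 0.0]
contact_force: [0.6, 0.3, 0.5]
gripper_width: 85.7
```

```bash
python3 st.py
```

```text
t 4.12 pos [528.6 -16.7 231.5] jawdeg 176.1 z [ 0.001  0.    -1.   ] w 85.7 F [0.6 0.3 0.5] j [ 0.28  0.22 -0.23  0.   -1.12 -0.34]
```

>>> {"api": "move_arm", "payload": {
  "steps": [
    [1, -18, -26, 0, 0, 0, 0],
    [1, -37, -53, 0, 0, 0, 0],
    [1, -56, -80, -10, 0, 0, 0],
    [1, -74.5, -106.5, -20, 0, 0, 0],
    [1, -74.5, -106.5, -20, 0, 0, 0]
  ]
}}

```text
clock: 4.53
position: [449.8, -124.0, 209.6]
ee_rot: [-0.681, 0.732, 0.002, -0.002]
contact_force: [-0.2, 0.2, -0.3]
gripper_width: 85.1
```

```bash
python3 - <<'E'
from ov import *
P={n:optics.get_image(n) for n in ['wrist','side']}
for n in P:
    for d in nets.silhouettes('jar_b',P[n])[:4]:
        print(n,round(d['conf'],2),np.round(d['extent']))
        e=d['extent']
        g=unproj(P[n],[[(e[0]+e[2])/2,(e[1]+e[3])/2]],65)[0]
        r,i=fit([(P[n],d['region'].astype(np.float32))],jar,g[:2],10,False); print('  ',np.round(r,1),round(i,3))
p=P['wrist'];save(p,'w1')
polys=[(circ(26,115),(0,255,0)),(circ(25,10),(255,0,0))]
overlay(p,polys,454,-123,0,(0,0,560,420),1,'w1o')
E
python3 st.py
```

```text
wrist 0.66 [202. 358. 262. 380.]
   [541.7 113.9] 0.172
wrist 0.65 [266.   0. 329.  44.]
   [ 425.9 -286.4] 0.975
wrist 0.6 [242. 162. 310. 245.]
   [ 454.8 -122.5] 0.971
side 0.98 [259. 223. 287. 272.]
   [ 455.8 -121.3] 0.937
side 0.63 [185. 148. 209. 181.]
   [557.1 312.3] 0.629
side 0.56 [303. 265. 334. 323.]
   [ 425.8 -284.3] 0.955
side 0.43 [183. 166. 244. 219.]
   [499.1 145.8] 0.441
t 4.73 pos [ 455.2 -121.1  211.9] jawdeg 176.1 z [ 0.002 -0.    -1.   ] w 85.3 F [-0.3  0.2 -0.4] j [ 0.09  0.14 -0.39  0.   -1.05 -0.15]
```

View pics/w1o.png

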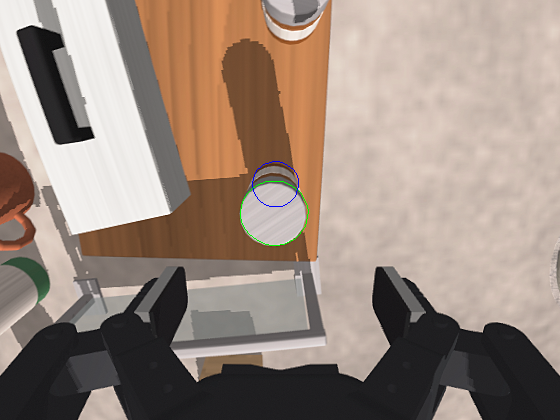

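>>> {"api": "move_arm", "payload": {
  "steps": [
    [1, 0, 0, -35, 0, 0, 0],
    [1, 0, 0, -70, 0, 0, 0],
    [1, 0, 0, -100, 0, 0, 0],
    [1, 0, 0, -120, 0, 0, 0],
    [1, 0, 0, -132, 0, 0, 0]
  ]
}}

```text
clock: 5.15
position: [454.1, -120.4, 77.0]
ee_rot: [-0.683, 0.73, 0.001, -0.001]
contact_force: [-0.3, 1.3, 1.2]
gripper_width: 85.5
```

>>> {"api": "move_arm", "payload": {
  "steps": [
    [1, 0, 0, 0, 0, 0, 0],
    [-1, 0, 0, 0, 0, 0, 0],
    [-1, 0, 0, 0, 0, 0, 0],
    [-1, 0, 0, 0, 0, 0, 0],
    [-1, 0, 0, 0, 0, 0, 0]
  ]
}}

```text
clock: 5.57
position: [455.5, -121.1, 80.9]
ee_rot: [-0.683, 0.731, -0.001, 0.001]
contact_force: [-1.3, 0.8, 3.5]
gripper_width: 50.2
```

>>> {"api": "move_arm", "payload": {
  "steps": [
    [-1, 0, 0, 0, 0, 0, 0],
    [-1, 0, 0, 0, 0, 0, 0],
    [-1, 0, 0, 0, 0, 0, 0],
    [-1, 0, 0, 0, 0, 0, 0],
    [-1, 0, 0, 0, 0, 0, 0]
  ]
}}

```text
clock: 5.98
position: [455.5, -121.2, 80.8]
ee_rot: [-0.683, 0.731, -0.001, 0.001]
contact_force: [0.2, 1.6, 6.3]
gripper_width: 50.1
```

```bash
python3 st.py
```

```text
t 5.98 pos [ 455.5 -121.2   80.8] jawdeg 176.1 z [ 0.003  0.    -1.   ] w 50.1 F [0.2 1.6 6.3] j [ 0.09  0.3  -0.56  0.   -0.7  -0.15]
```

>>> {"api": "move_arm", "payload": {
  "steps": [
    [-1, 0, 0, 20, 0, 0, 0],
    [-1, 0, 0, 50, 0, 0, 0],
    [-1, 0, 0, 85, 0, 0, 0],
    [-1, 0, 0, 120, 0, 0, 0],
    [-1, 0, 0, 150, 0, 0, 0]
  ]
}}

```text
clock: 6.4
position: [454.1, -121.3, 231.5]
ee_rot: [-0.683, 0.731, -0.0, 0.001]
contact_force: [1.3, -0.3, -2.3]
gripper_width: 50.4
```

```bash
python3 st.py; python3 - <<'E'
from ov import *
p=optics.get_image('side');save(p,'s2')
im=cv2.resize(p['frame'][120:330,190:470],None,fx=2.8,fy=2.8);cv2.imwrite('pics/s2z.png',im)
E
```

```text
t 6.4 pos [ 454.1 -121.3  231.5] jawdeg 176.1 z [ 0.001  0.    -1.   ] w 50.4 F [ 1.3 -0.3 -2.3] j [ 0.09  0.12 -0.36 -0.   -1.1  -0.15]
```

View pics/s2z.png

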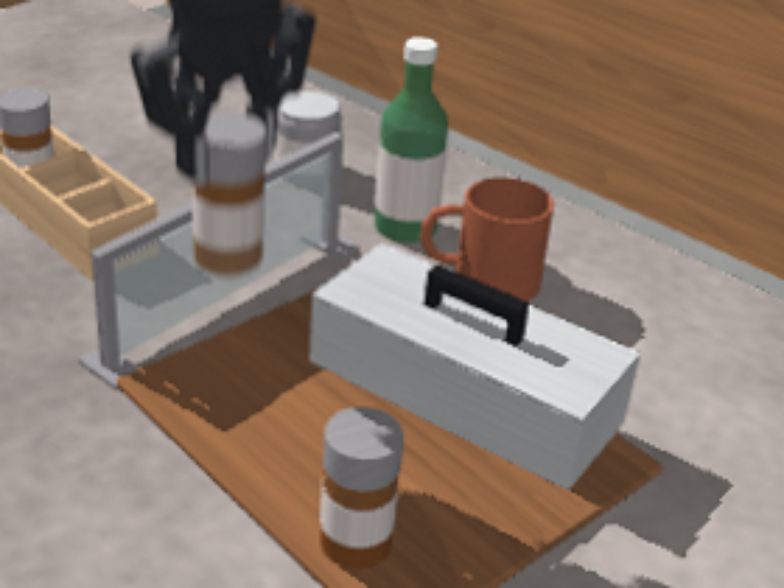

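>>> {"api": "move_arm", "payload": {
  "steps": [
    [-1, 6, 25, 8, 0, 0, 0],
    [-1, 14, 60, 15, 0, 0, 0],
    [-1, 22, 95, 15, 0, 0, 0],
    [-1, 30, 130, 15, 0, 0, 0],
    [-1, 38, 165, 15, 0, 0, 0]
  ]
}}

```text
clock: 6.87
position: [491.8, 45.2, 244.0]
ee_rot: [-0.682, 0.731, 0.0, 0.0]
contact_force: [0.6, 0.5, -2.2]
gripper_width: 50.5
```

>>> {"api": "move_arm", "payload": {
  "steps": [
    [-1, 8, 35, 0, 0, 0, 0],
    [-1, 16, 70, 0, 0, 0, 0],
    [-1, 25, 110, 0, 0, 0, 0],
    [-1, 35, 145, 0, 0, 0, 0],
    [-1, 41, 172, 0, 0, 0, 0]
  ]
}}

```text
clock: 7.28
position: [533.4, 218.4, 243.3]
ee_rot: [-0.683, 0.73, 0.0, -0.0]
contact_force: [0.5, 0.0, -2.7]
gripper_width: 50.2
```

>>> {"api": "move_arm", "payload": {
  "steps": [
    [-1, 0, 0, -25, 0, 0, 0],
    [-1, 0, 0, -50, 0, 0, 0],
    [-1, 0, 0, -65, 0, 0, 0],
    [-1, 0, 0, -75, 0, 0, 0],
    [-1, 0, 0, -80, 0, 0, 0]
  ]
}}

```text
clock: 7.7
position: [532.4, 215.1, 162.2]
ee_rot: [-0.683, 0.731, 0.0, -0.002]
contact_force: [0.3, -0.4, -3.1]
gripper_width: 50.3
```

```bash
python3 - <<'E'
from ov import *
P={n:optics.get_image(n) for n in ['wrist','side','top']}
for n in P: save(P[n],n+'3')
G,Rd,B=(0,255,0),(0,0,255),(255,0,0)
polys=[(rect(76,218,60),G)]+[(rect(66,66,60,0,c),Rd) for c in(-71,0,71)]
overlay(P['wrist'],polys,533.1,215,-.074,(0,0,560,420),1.4,'w3o')
overlay(P['side'],polys,533.1,215,-.074,(165,60,305,230),4.5//1,'s3o')
E
python3 st.py
```

```text
t 7.85 pos [533.8 215.7 164.8] jawdeg 176.1 z [ 0.001  0.    -1.   ] w 50.5 F [-0.5  0.3 -3.1] j [ 0.67  0.36 -0.21  0.   -1.   -0.73]
```

View pics/w3o.png

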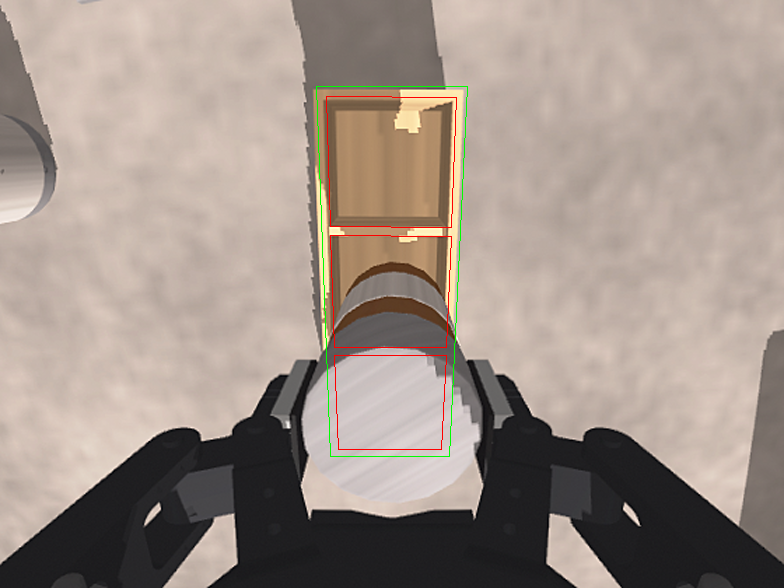

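View pics/s3o.png

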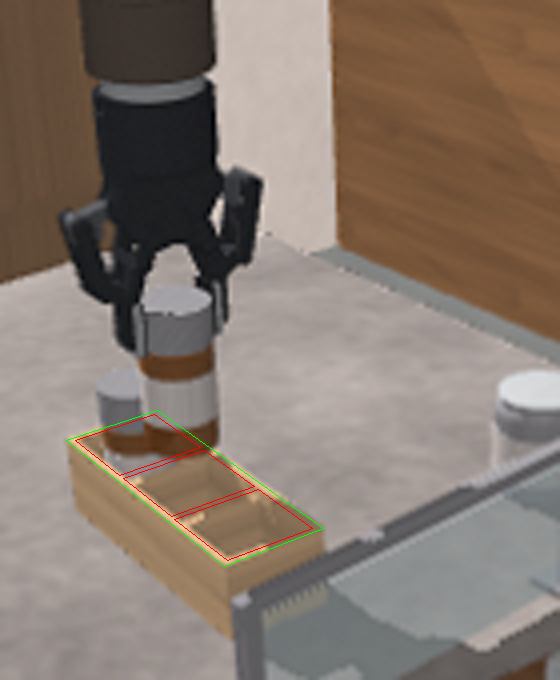

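>>> {"api": "move_arm", "payload": {
  "steps": [
    [-1, 0, 1, -25, 0, 0, 0],
    [-1, 0, 1, -50, 0, 0, 0],
    [-1, 0, 1, -70, 0, 0, 0],
    [-1, 0, 1, -82, 0, 0, 0],
    [-1, 0, 1, -89, 0, 0, 0]
  ]
}}

```text
clock: 8.27
position: [533.6, 216.5, 75.7]
ee_rot: [-0.683, 0.731, -0.0, -0.0]
contact_force: [-14.5, 1.3, 42.3]
gripper_width: 50.4
```

>>> {"api": "move_arm", "payload": {
  "steps": [
    [-1, 0, 0, 0, 0, 0, 0],
    [-1, 0, 0, 0, 0, 0, 0]
  ]
}}

```text
clock: 8.43
position: [534.6, 217.4, 76.9]
ee_rot: [-0.683, 0.731, -0.0, 0.002]
contact_force: [0.5, -0.3, -2.3]
gripper_width: 50.2
```

```bash
python3 st.py
```

```text
t 8.43 pos [534.6 217.4  76.9] jawdeg 176.1 z [ 0.003  0.002 -1.   ] w 50.2 F [ 0.5 -0.3 -2.3] j [ 0.67  0.46 -0.31  0.   -0.8  -0.74]
```

```bash
python3 - <<'E'
from ov import *
P={n:optics.get_image(n) for n in ['wrist','side']}
G,Rd,B=(0,255,0),(0,0,255),(255,0,0)
polys=[(rect(76,218,60),G)]+[(rect(66,66,60,0,c),Rd) for c in(-71,0,71)]
overlay(P['wrist'],polys,533.1,215,-.074,(0,0,560,420),1.4,'w4o')
overlay(P['side'],polys,533.1,215,-.074,(165,60,305,230),4.5//1,'s4o')
E
```

```text
(no output)
```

View pics/w4o.png

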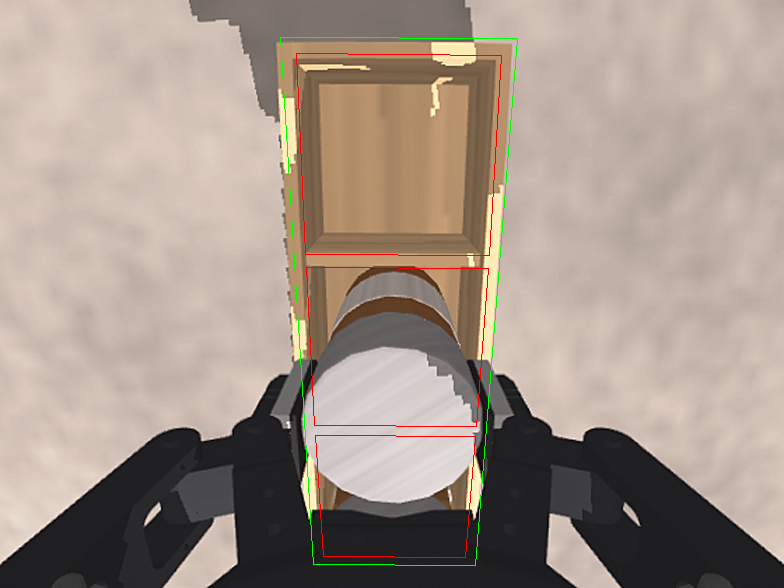

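View pics/s4o.png

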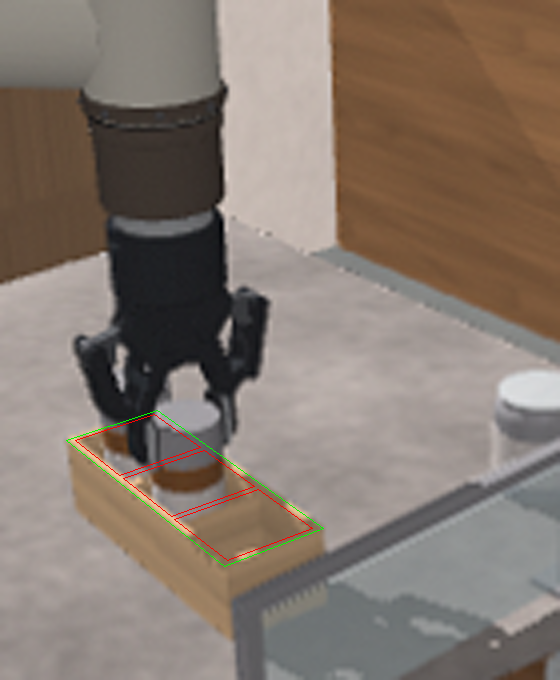

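>>> {"api": "move_arm", "payload": {
  "steps": [
    [0.0, 0, 0, 0, 0, 0, 0],
    [0.5, 0, 0, 0, 0, 0, 0],
    [1, 0, 0, 0, 0, 0, 0],
    [1, 0, 0, 0, 0, 0, 0],
    [1, 0, 0, 0, 0, 0, 0]
  ]
}}

```text
clock: 8.95
position: [533.8, 216.9, 75.8]
ee_rot: [-0.683, 0.731, -0.0, 0.001]
contact_force: [-0.2, -0.8, 0.6]
gripper_width: 85.3
```

>>> {"api": "move_arm", "payload": {
  "steps": [
    [1, 0, 0, 15, 0, 0, 0],
    [1, 0, 0, 50, 0, 0, 0],
    [1, 0, 0, 90, 0, 0, 0],
    [1, 0, 0, 125, 0, 0, 0],
    [1, 0, 0, 155, 0, 0, 0]
  ]
}}

```text
clock: 9.37
position: [533.9, 216.8, 233.6]
ee_rot: [-0.683, 0.731, -0.0, 0.002]
contact_force: [1.0, 0.9, -1.0]
gripper_width: 85.5
```

```bash
python3 - <<'E'
from ov import *
P={n:optics.get_image(n) for n in ['wrist','side']}
G,Rd,B=(0,255,0),(0,0,255),(255,0,0)
polys=[(rect(76,218,60),G)]+[(rect(66,66,60,0,c),Rd) for c in(-71,0,71)]+[(circ(26,110),B)]
overlay(P['wrist'],polys,533.1,215,-.074,(0,0,560,420),1.4,'w5o')
overlay(P['side'],polys,533.1,215,-.074,(165,60,305,230),4.5//1,'s5o')
E
python3 st.py
```

```text
t 9.47 pos [536.4 218.2 237.2] jawdeg 176.2 z [ 0.012  0.006 -1.   ] w 85.5 F [ 0.5  0.2 -0.2] j [ 0.67  0.3  -0.11  0.   -1.15 -0.74]
```

View pics/w5o.png

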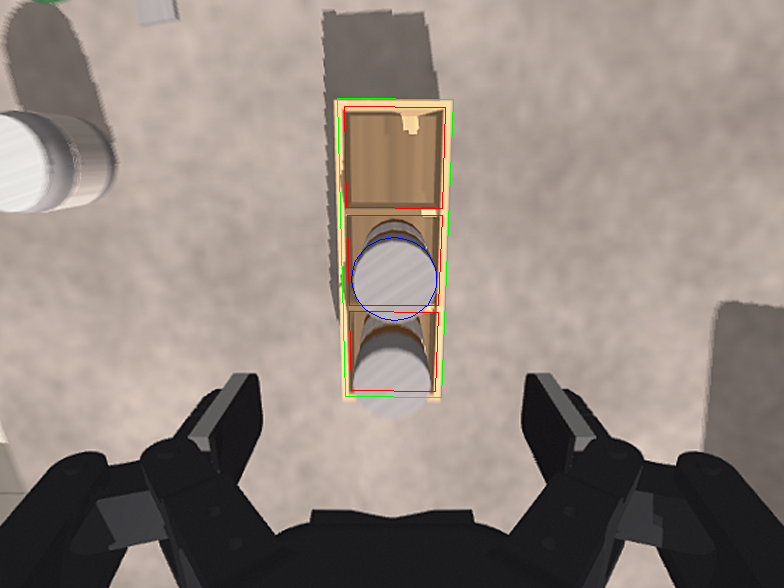

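View pics/s5o.png

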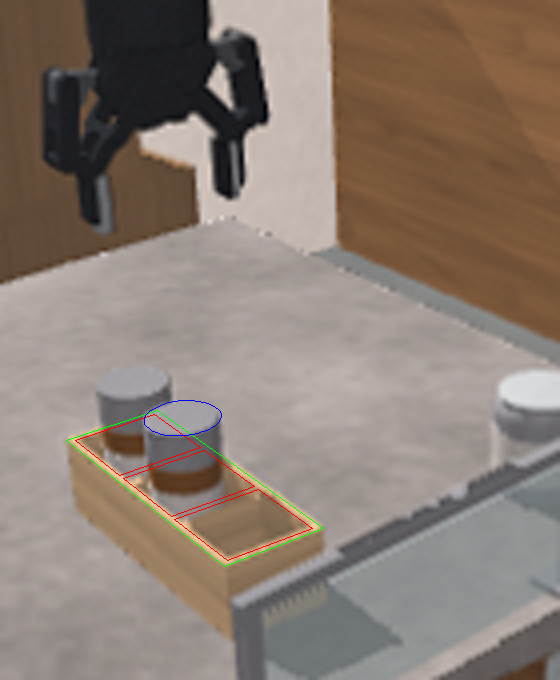

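>>> {"api": "move_arm", "payload": {
  "steps": [
    [1, -8, -36, 0, 0, 0, 0],
    [1, -16, -75, 0, 0, 0, 0],
    [1, -24, -114, 0, 0, 0, 0],
    [1, -32, -153, 0, 0, 0, 0],
    [1, -40, -192, 0, 0, 0, 0]
  ]
}}

```text
clock: 9.88
position: [492.4, 23.1, 229.9]
ee_rot: [-0.683, 0.73, 0.0, -0.0]
contact_force: [1.1, -0.4, -0.8]
gripper_width: 84.9
```

>>> {"api": "move_arm", "payload": {
  "steps": [
    [1, -8, -39, 0, 0, 0, 0],
    [1, -16, -78, 0, 0, 0, 0],
    [1, -24, -117, 0, 0, 0, 0],
    [1, -32, -156, 0, 0, 0, 0],
    [1, -40, -192, 0, 0, 0, 0]
  ]
}}

```text
clock: 10.3
position: [452.3, -169.2, 230.1]
ee_rot: [-0.683, 0.731, 0.0, -0.0]
contact_force: [0.8, 0.3, -0.2]
gripper_width: 85.3
```

>>> {"api": "move_arm", "payload": {
  "steps": [
    [1, -8, -36, -10, 0, 0, 0],
    [1, -16, -72, -20, 0, 0, 0],
    [1, -24, -104, -30, 0, 0, 0],
    [1, -27, -118, -40, 0, 0, 0],
    [1, -27, -118, -40, 0, 0, 0]
  ]
}}

```text
clock: 10.72
position: [424.0, -287.2, 187.5]
ee_rot: [-0.681, 0.732, 0.002, -0.001]
contact_force: [-0.4, 0.5, -0.5]
gripper_width: 85.4
```

```bash
python3 st.py; python3 - <<'E'
from ov import *
p=optics.get_image('wrist')
for d in nets.silhouettes('jar_a',p)[:4]:
        e=d['extent']; print(round(d['conf'],2),np.round(e))
        g=unproj(p,[[(e[0]+e[2])/2,(e[1]+e[3])/2]],65)[0]
        r,i=fit([(p,d['region'].astype(np.float32))],jar,g[:2],10,False); print('  ',np.round(r,1),round(i,3))
overlay(p,[(circ(26,115),(0,255,0))],425.8,-285,0,(0,0,560,420),1.2,'w6o')
E
python3 st.py
```

```text
t 10.72 pos [ 424.  -287.2  187.5] jawdeg 175.8 z [-0.005  0.002 -1.   ] w 85.4 F [-0.4  0.5 -0.5] j [-0.28  0.23 -0.33 -0.   -1.01  0.21]
0.62 [243. 165. 315. 258.]
   [ 426.  -285.9] 0.97
t 10.82 pos [ 425.8 -285.6  189.6] jawdeg 176.0 z [-0.002  0.001 -1.   ] w 85.3 F [-0.5  1.   0.1] j [-0.27  0.23 -0.33 -0.   -1.02  0.2 ]
```

View pics/w6o.png

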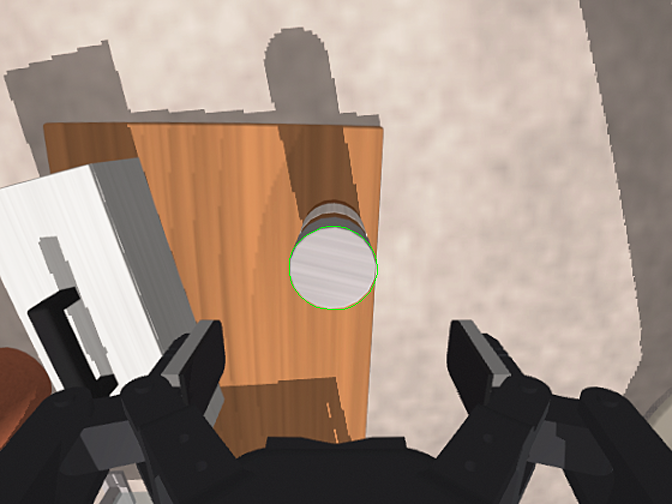

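>>> {"api": "move_arm", "payload": {
  "steps": [
    [1, 0, 0, -30, 0, 0, 0],
    [1, 0, 0, -60, 0, 0, 0],
    [1, 0, 0, -85, 0, 0, 0],
    [1, 0, 0, -102, 0, 0, 0],
    [1, 0, 0, -110, 0, 0, 0]
  ]
}}

```text
clock: 11.23
position: [425.8, -283.8, 78.5]
ee_rot: [-0.683, 0.73, 0.001, -0.001]
contact_force: [-0.9, -0.4, -0.0]
gripper_width: 85.4
```

>>> {"api": "move_arm", "payload": {
  "steps": [
    [1, 0, 0, 0, 0, 0, 0],
    [-1, 0, 0, 0, 0, 0, 0],
    [-1, 0, 0, 0, 0, 0, 0],
    [-1, 0, 0, 0, 0, 0, 0],
    [-1, 0, 0, 0, 0, 0, 0]
  ]
}}

```text
clock: 11.65
position: [427.2, -285.6, 82.2]
ee_rot: [-0.683, 0.731, -0.001, 0.0]
contact_force: [-2.0, 1.6, 5.7]
gripper_width: 50.4
```

>>> {"api": "move_arm", "payload": {
  "steps": [
    [-1, 0, 0, 0, 0, 0, 0],
    [-1, 0, 0, 0, 0, 0, 0],
    [-1, 0, 0, 0, 0, 0, 0],
    [-1, 0, 0, 0, 0, 0, 0],
    [-1, 0, 0, 10, 0, 0, 0]
  ]
}}

```text
clock: 12.07
position: [425.4, -284.8, 89.8]
ee_rot: [-0.682, 0.731, 0.001, -0.0]
contact_force: [-1.3, 0.0, -2.1]
gripper_width: 50.6
```

>>> {"api": "move_arm", "payload": {
  "steps": [
    [-1, 0, 0, 30, 0, 0, 0],
    [-1, 0, 0, 65, 0, 0, 0],
    [-1, 0, 0, 100, 0, 0, 0],
    [-1, 0, 0, 135, 0, 0, 0],
    [-1, 0, 0, 155, 0, 0, 0]
  ]
}}

```text
clock: 12.48
position: [427.3, -285.9, 250.3]
ee_rot: [-0.683, 0.731, -0.003, 0.001]
contact_force: [1.5, 0.1, -2.7]
gripper_width: 50.3
```

```bash
python3 st.py; python3 - <<'E'
from ov import *
p=optics.get_image('wrist');save(p,'w7')
E
```

```text
t 12.48 pos [ 427.3 -285.9  250.3] jawdeg 176.1 z [ 0.006 -0.003 -1.   ] w 50.3 F [ 1.5  0.1 -2.7] j [-0.27  0.18 -0.23  0.   -1.15  0.2 ]
```

View pics/w7.png

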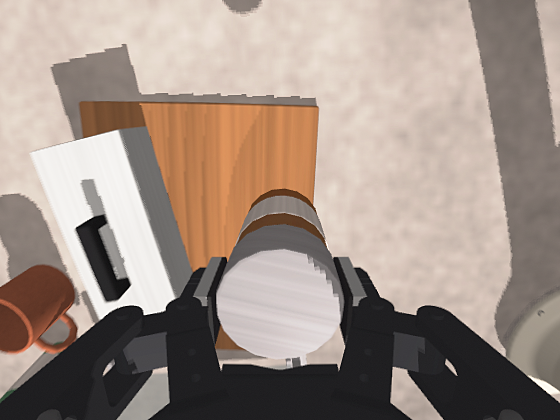

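>>> {"api": "move_arm", "payload": {
  "steps": [
    [-1, 6, 25, 0, 0, 0, 0],
    [-1, 14, 60, 0, 0, 0, 0],
    [-1, 22, 95, 0, 0, 0, 0],
    [-1, 30, 130, 0, 0, 0, 0],
    [-1, 38, 165, 0, 0, 0, 0]
  ]
}}

```text
clock: 12.95
position: [463.7, -118.7, 245.2]
ee_rot: [-0.682, 0.731, 0.0, 0.0]
contact_force: [1.2, 0.0, -2.9]
gripper_width: 50.2
```

>>> {"api": "move_arm", "payload": {
  "steps": [
    [-1, 8, 36, 0, 0, 0, 0],
    [-1, 16, 72, 0, 0, 0, 0],
    [-1, 25, 108, 0, 0, 0, 0],
    [-1, 34, 144, 0, 0, 0, 0],
    [-1, 42, 180, 0, 0, 0, 0]
  ]
}}

```text
clock: 13.37
position: [505.8, 61.4, 245.2]
ee_rot: [-0.683, 0.731, 0.0, -0.0]
contact_force: [0.9, -0.3, -2.1]
gripper_width: 50.0
```

>>> {"api": "move_arm", "payload": {
  "steps": [
    [-1, 8, 32, 0, 0, 0, 0],
    [-1, 16, 64, 0, 0, 0, 0],
    [-1, 21, 84, -20, 0, 0, 0],
    [-1, 21, 84, -50, 0, 0, 0],
    [-1, 21, 84, -75, 0, 0, 0]
  ]
}}

```text
clock: 13.78
position: [526.7, 145.1, 168.8]
ee_rot: [-0.683, 0.73, 0.001, -0.0]
contact_force: [-0.9, -0.8, -3.1]
gripper_width: 50.5
```

>>> {"api": "move_arm", "payload": {
  "steps": [
    [-1, 0, 0, 0, 0, 0, 0],
    [-1, 0, 0, 0, 0, 0, 0]
  ]
}}

```text
clock: 13.95
position: [526.5, 143.1, 169.3]
ee_rot: [-0.683, 0.731, 0.0, -0.002]
contact_force: [0.2, -0.7, -1.8]
gripper_width: 50.3
```

```bash
python3 st.py; python3 - <<'E'
from ov import *
P={n:optics.get_image(n) for n in ['wrist','side']}
G,Rd,B=(0,255,0),(0,0,255),(255,0,0)
polys=[(rect(76,218,60),G)]+[(rect(66,66,60,0,c),Rd) for c in(-71,0,71)]
overlay(P['wrist'],polys,532.8,216,-.074,(0,0,560,420),1.2,'w8o')
overlay(P['side'],polys,532.8,216,-.074,(165,60,305,230),4,'s8o')
E
```

```text
t 13.95 pos [526.5 143.1 169.3] jawdeg 176.1 z [-0.003 -0.002 -1.   ] w 50.3 F [ 0.2 -0.7 -1.8] j [ 0.56  0.31 -0.28  0.   -0.99 -0.63]
```

View pics/w8o.png

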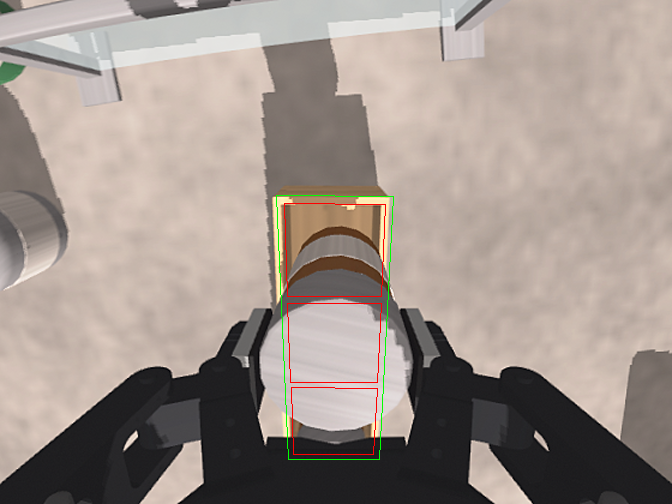

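View pics/s8o.png

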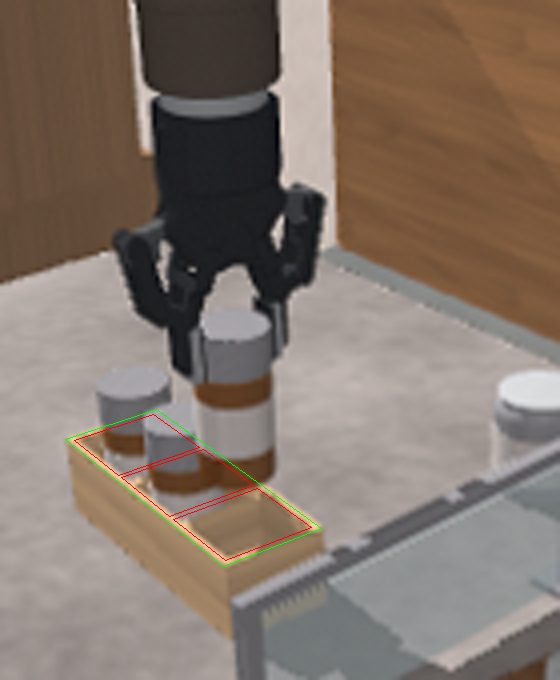

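>>> {"api": "move_arm", "payload": {
  "steps": [
    [-1, 0, 1, -25, 0, 0, 0],
    [-1, 0, 1, -50, 0, 0, 0],
    [-1, 0, 1, -70, 0, 0, 0],
    [-1, 0, 1, -82, 0, 0, 0],
    [-1, 0, 1, -89, 0, 0, 0]
  ]
}}

```text
clock: 14.47
position: [528.0, 144.6, 81.7]
ee_rot: [-0.682, 0.731, -0.0, 0.001]
contact_force: [-0.7, 0.3, -2.9]
gripper_width: 50.1
```

>>> {"api": "move_arm", "payload": {
  "steps": [
    [-1, 0, 0, -2, 0, 0, 0],
    [-1, 0, 0, -4, 0, 0, 0],
    [-1, 0, 0, -4, 0, 0, 0]
  ]
}}

```text
clock: 14.72
position: [528.4, 145.1, 78.6]
ee_rot: [-0.683, 0.731, -0.0, 0.001]
contact_force: [-0.3, -0.3, -2.4]
gripper_width: 50.1
```

```bash
python3 st.py
```

```text
t 14.72 pos [528.4 145.1  78.6] jawdeg 176.1 z [ 0.002  0.001 -1.   ] w 50.1 F [-0.3 -0.3 -2.4] j [ 0.56  0.42 -0.38  0.   -0.77 -0.63]
```

>>> {"api": "move_arm", "payload": {
  "steps": [
    [-1, 0, 0, -1, 0, 0, 0],
    [-1, 0, 0, -2, 0, 0, 0],
    [-1, 0, 0, -2, 0, 0, 0]
  ]
}}

```text
clock: 14.97
position: [528.4, 145.2, 77.2]
ee_rot: [-0.683, 0.73, -0.001, 0.001]
contact_force: [-1.7, 0.4, 4.5]
gripper_width: 50.4
```

>>> {"api": "move_arm", "payload": {
  "steps": [
    [0.0, 0, 0, 0, 0, 0, 0],
    [0.5, 0, 0, 0, 0, 0, 0],
    [1, 0, 0, 0, 0, 0, 0],
    [1, 0, 0, 0, 0, 0, 0],
    [1, 0, 0, 0, 0, 0, 0]
  ]
}}

```text
clock: 15.38
position: [527.5, 144.7, 75.3]
ee_rot: [-0.683, 0.731, -0.0, 0.0]
contact_force: [0.1, 0.0, 0.1]
gripper_width: 85.0
```

>>> {"api": "move_arm", "payload": {
  "steps": [
    [1, 0, 0, 15, 0, 0, 0],
    [1, 0, 0, 50, 0, 0, 0],
    [1, 0, 0, 90, 0, 0, 0],
    [1, 0, 0, 125, 0, 0, 0],
    [1, 0, 0, 155, 0, 0, 0]
  ]
}}

```text
clock: 15.8
position: [527.9, 144.7, 233.1]
ee_rot: [-0.683, 0.731, -0.001, 0.001]
contact_force: [0.7, -0.1, -0.1]
gripper_width: 85.5
```

```bash
python3 - <<'E'
from ov import *
P={n:optics.get_image(n) for n in ['wrist','side']}
G,Rd,B=(0,255,0),(0,0,255),(255,0,0)
polys=[(rect(76,218,60),G)]+[(rect(66,66,60,0,c),Rd) for c in(-71,0,71)]+[(circ(26,110)+[0,c,0],B) for c in (-71,0,71)]
overlay(P['wrist'],polys,532.8,216,-.074,(0,0,560,420),1.2,'w9o')
overlay(P['side'],polys,532.8,216,-.074,(165,60,305,230),4,'s9o')
E
python3 st.py
```

```text
t 15.9 pos [530.5 145.8 236.6] jawdeg 176.2 z [ 0.012  0.005 -1.   ] w 85.3 F [-0.6  0.5  0.8] j [ 0.56  0.25 -0.18  0.   -1.13 -0.63]
```

View pics/w9o.png

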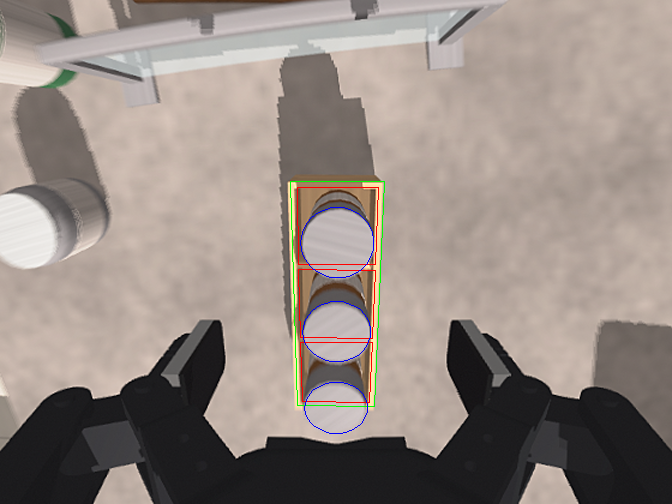

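View pics/s9o.png

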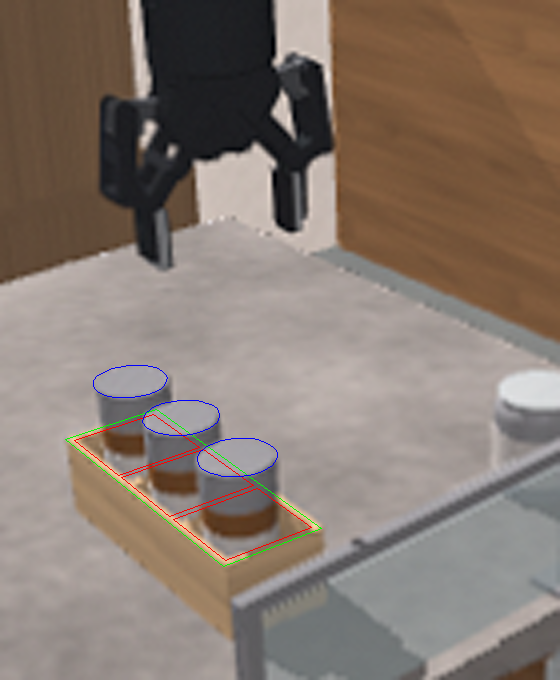

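>>> {"api": "move_arm", "payload": {
  "steps": [
    [1, 8, -36, 0, 0, 0, 0.04],
    [1, 16, -72, 0, 0, 0, 0.08],
    [1, 25, -111, 0, 0, 0, 0.12],
    [1, 34, -150, 0, 0, 0, 0.16],
    [1, 42, -188, 0, 0, 0, 0.203]
  ]
}}

```text
clock: 16.32
position: [569.3, -45.0, 229.5]
ee_rot: [0.754, -0.657, -0.0, 0.0]
contact_force: [0.6, 0.8, -0.0]
gripper_width: 85.5
```

>>> {"api": "move_arm", "payload": {
  "steps": [
    [1, 9, -40, 0, 0, 0, 0],
    [1, 18, -80, 0, 0, 0, 0],
    [1, 27, -120, 0, 0, 0, 0],
    [1, 36, -160, 0, 0, 0, 0],
    [1, 42, -187, 0, 0, 0, 0]
  ]
}}

```text
clock: 16.73
position: [611.3, -233.7, 228.8]
ee_rot: [0.752, -0.659, -0.001, 0.001]
contact_force: [0.6, 1.1, 0.6]
gripper_width: 85.4
```

>>> {"api": "move_arm", "payload": {
  "steps": [
    [1, 0, 0, -5, 0, 0, 0],
    [1, 0, 0, -10, 0, 0, 0],
    [1, 0, 0, -10, 0, 0, 0]
  ]
}}

```text
clock: 16.98
position: [610.3, -229.7, 217.8]
ee_rot: [0.753, -0.658, -0.002, 0.001]
contact_force: [0.1, 1.3, -1.2]
gripper_width: 85.3
```

```bash
python3 st.py; python3 - <<'E'
from ov import *
P={n:optics.get_image(n) for n in ['wrist','side','top']}
G,Rd,B=(0,255,0),(0,0,255),(255,0,0)
polys=[(rect(98,240,80),G),(rect(16,84,115),Rd),(rect(98,240,10),B)]
overlay(P['wrist'],polys,611.3,-230.4,.135,(0,0,560,420),1.4,'w10o')
overlay(P['top'],polys,611.3,-230.4,.135,(320,140,480,250),4,'t10o')
overlay(P['side'],polys,611.3,-230.4,.135,(280,100,440,300),3,'s10o')
E
```

```text
t 16.98 pos [ 610.3 -229.7  217.8] jawdeg -172.3 z [-0.004  0.001 -1.   ] w 85.3 F [ 0.1  1.3 -1.2] j [-0.11  0.44  0.06 -0.   -1.2   0.25]
```

View pics/w10o.png

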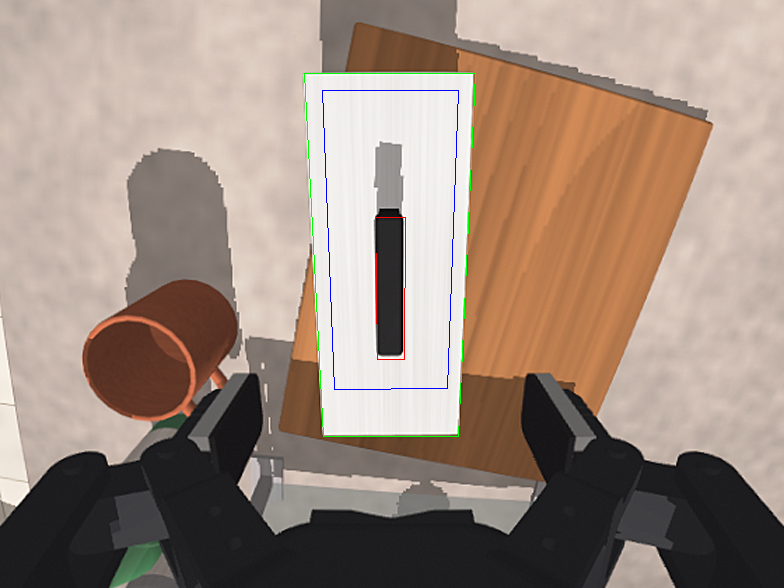

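View pics/s10o.png

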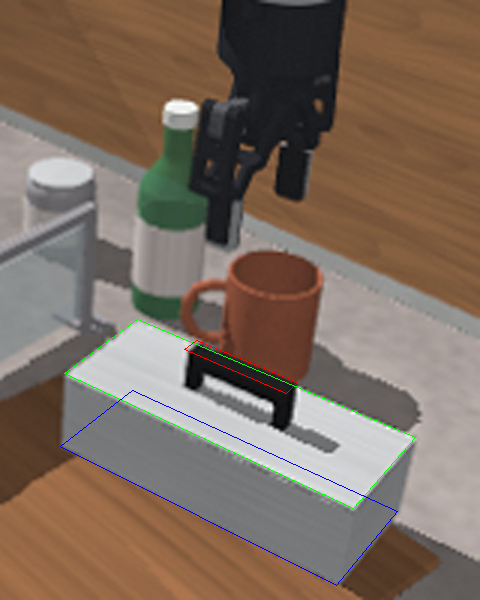

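>>> {"api": "move_arm", "payload": {
  "steps": [
    [1, 0, 0, -35, 0, 0, 0],
    [1, 0, 0, -70, 0, 0, 0],
    [1, 0, 0, -100, 0, 0, 0],
    [1, 0, 0, -120, 0, 0, 0],
    [1, 0, 0, -128, 0, 0, 0]
  ]
}}

```text
clock: 17.55
position: [609.6, -228.6, 89.1]
ee_rot: [0.754, -0.657, -0.003, 0.001]
contact_force: [0.0, 0.2, 0.1]
gripper_width: 85.2
```

>>> {"api": "move_arm", "payload": {
  "steps": [
    [1, 0, 0, -4, 0, 0, 0],
    [0.2, 0, 0, -4, 0, 0, 0],
    [-0.3, 0, 0, -4, 0, 0, 0],
    [-1, 0, 0, -4, 0, 0, 0],
    [-1, 0, 0, -4, 0, 0, 0]
  ]
}}

```text
clock: 17.97
position: [612.3, -230.4, 90.1]
ee_rot: [0.753, -0.658, 0.001, -0.001]
contact_force: [-0.6, 0.4, -0.3]
gripper_width: 39.2
```

>>> {"api": "move_arm", "payload": {
  "steps": [
    [-1, 0, 0, 0, 0, 0, 0],
    [-1, 0, 0, 0, 0, 0, 0],
    [-1, 0, 0, 0, 0, 0, 0],
    [-1, 0, 0, 0, 0, 0, 0],
    [-1, 0, 0, 0, 0, 0, 0]
  ]
}}

```text
clock: 18.38
position: [611.4, -230.5, 89.3]
ee_rot: [0.753, -0.658, 0.0, 0.0]
contact_force: [-2.4, 0.5, 5.4]
gripper_width: 14.8
```

```bash
python3 st.py
```

```text
t 18.38 pos [ 611.4 -230.5   89.3] jawdeg -172.3 z [ 0. -0. -1.] w 14.8 F [-2.4  0.5  5.4] j [-0.11  0.55 -0.09  0.   -0.92  0.25]
```

>>> {"api": "move_arm", "payload": {
  "steps": [
    [-1, 0, 0, 5, 0, 0, 0],
    [-1, 0, 0, 15, 0, 0, 0],
    [-1, 0, 0, 30, 0, 0, 0],
    [-1, 0, 0, 50, 0, 0, 0],
    [-1, 0, 0, 70, 0, 0, 0]
  ]
}}

```text
clock: 18.8
position: [610.9, -230.1, 158.2]
ee_rot: [0.753, -0.658, -0.001, 0.0]
contact_force: [-0.0, 0.1, -1.1]
gripper_width: 15.1
```

>>> {"api": "move_arm", "payload": {
  "steps": [
    [-1, 0, 0, 20, 0, 0, 0],
    [-1, 0, 0, 45, 0, 0, 0],
    [-1, 0, 0, 70, 0, 0, 0],
    [-1, 0, 0, 90, 0, 0, 0],
    [-1, 0, 0, 95, 0, 0, 0]
  ]
}}

```text
clock: 19.22
position: [613.0, -230.9, 257.8]
ee_rot: [0.753, -0.658, 0.003, -0.002]
contact_force: [0.8, 0.8, -2.5]
gripper_width: 14.7
```

```bash
python3 st.py; python3 - <<'E'
from ov import *
P={n:optics.get_image(n) for n in ['wrist','side']}
s=readout.read_state()
for n in P: save(P[n],n+'11')
d=nets.silhouettes('cover',P['side'])
for dd in d[:2]:print(dd['conf'],np.round(dd['extent']))
def rf(v):
    return 0
R=d[0]['region'].astype(np.float32)
for z in (160,165,170,175,180,185):
    r,i=fit([(P['side'],R)],cover,(611,-230,13.5),z); print(z,np.round(r,1),round(i,3))
E
```

```text
t 19.22 pos [ 613.  -230.9  257.8] jawdeg -172.2 z [ 0.007 -0.002 -1.   ] w 14.7 F [ 0.8  0.8 -2.5] j [-0.11  0.42  0.12  0.   -1.27  0.25]
0.55 [306. 146. 437. 227.]
160 [ 637.4 -218.2   17. ] 0.932
165 [ 630.2 -221.9   16.8] 0.945
170 [ 623.4 -225.9   15.8] 0.951
175 [ 616.1 -230.3   15.2] 0.944
180 [ 608.8 -234.    15.2] 0.929
185 [ 601.7 -237.    14.6] 0.912
```

View pics/side11.png

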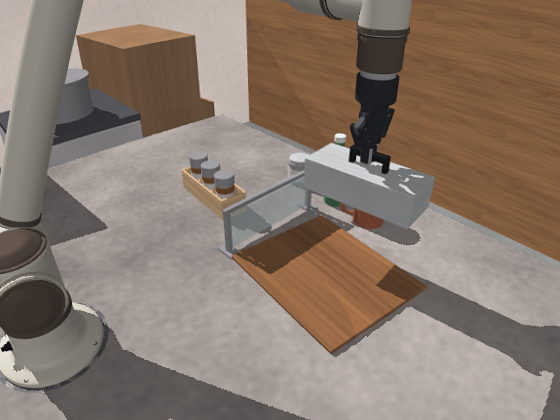

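View pics/wrist11.png

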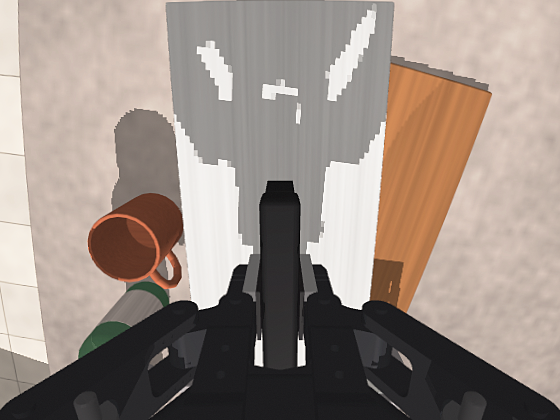

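>>> {"api": "move_arm", "payload": {
  "steps": [
    [-1, -3, 15, 0, 0, 0, 0],
    [-1, -8, 40, 0, 0, 0, -0.02],
    [-1, -13, 70, 0, 0, 0, -0.04],
    [-1, -18, 100, 0, 0, 0, -0.06],
    [-1, -23, 130, 0, 0, 0, -0.08]
  ]
}}

```text
clock: 19.78
position: [586.8, -98.7, 250.8]
ee_rot: [0.726, -0.688, -0.002, 0.001]
contact_force: [1.0, 0.3, -2.7]
gripper_width: 15.1
```

>>> {"api": "move_arm", "payload": {
  "steps": [
    [-1, -5, 30, 0, 0, 0, -0.02],
    [-1, -10, 60, 0, 0, 0, -0.04],
    [-1, -16, 90, 0, 0, 0, -0.06],
    [-1, -22, 120, 0, 0, 0, -0.08],
    [-1, -28, 150, 0, 0, 0, -0.1]
  ]
}}

```text
clock: 20.2
position: [558.6, 51.3, 251.1]
ee_rot: [-0.691, 0.723, 0.001, -0.002]
contact_force: [-0.2, 0.3, -2.5]
gripper_width: 14.9
```

>>> {"api": "move_arm", "payload": {
  "steps": [
    [-1, -6, 30, 0, 0, 0, -0.01],
    [-1, -12, 60, 0, 0, 0, -0.02],
    [-1, -18, 90, 0, 0, 0, -0.029],
    [-1, -22, 120, 0, 0, 0, -0.029],
    [-1, -26, 145, 0, 0, 0, -0.029]
  ]
}}

```text
clock: 20.62
position: [532.6, 196.5, 251.2]
ee_rot: [-0.681, 0.732, 0.001, -0.002]
contact_force: [0.3, 0.4, -2.8]
gripper_width: 15.1
```

>>> {"api": "move_arm", "payload": {
  "steps": [
    [-1, -1, 12, 0, 0, 0, 0],
    [-1, -1.5, 20, 0, 0, 0, 0],
    [-1, -1.5, 21, 0, 0, 0, 0],
    [-1, -1.5, 21, 0, 0, 0, 0],
    [-1, -1.5, 21, 0, 0, 0, 0]
  ]
}}

```text
clock: 21.03
position: [532.8, 214.6, 252.9]
ee_rot: [-0.68, 0.733, 0.0, -0.001]
contact_force: [-0.1, -0.2, -3.1]
gripper_width: 14.8
```

```bash
python3 st.py; python3 - <<'E'
from ov import *
P={n:optics.get_image(n) for n in ['wrist','side','top']}
for n in P: save(P[n],n+'12')
R=nets.silhouettes('cover',P['side'])[0]['region'].astype(np.float32)
for z in (170,175,180):
    r,i=fit([(P['side'],R)],cover,(532,216,-7),z); print(z,np.round(r,1),round(i,3))
G,Rd,B=(0,255,0),(0,0,255),(255,0,0)
polys=[(rect(98,240,175),G),(rect(98,240,245),Rd),(rect(76,218,60),B)]
overlay(P['side'],polys,532.6,216,-.074,(140,40,340,240),3,'s12o')
overlay(P['wrist'],polys,532.6,216,-.074,(0,0,560,420),1.2,'w12o')
E
python3 st.py
```

```text
t 21.03 pos [532.8 214.6 252.9] jawdeg 175.7 z [-0.001 -0.001 -1.   ] w 14.8 F [-0.1 -0.2 -3.1] j [ 0.66  0.28 -0.08  0.   -1.2  -0.74]
170 [537.2 219.3  -8.1] 0.932
175 [531.8 210.9  -8.7] 0.924
180 [526.2 202.3  -9.7] 0.913
t 21.23 pos [533.1 214.7 253.4] jawdeg 175.7 z [ 0.  0. -1.] w 15.0 F [ 0.2 -0.1 -2.9] j [ 0.66  0.28 -0.08  0.   -1.2  -0.74]
```

View pics/s12o.png

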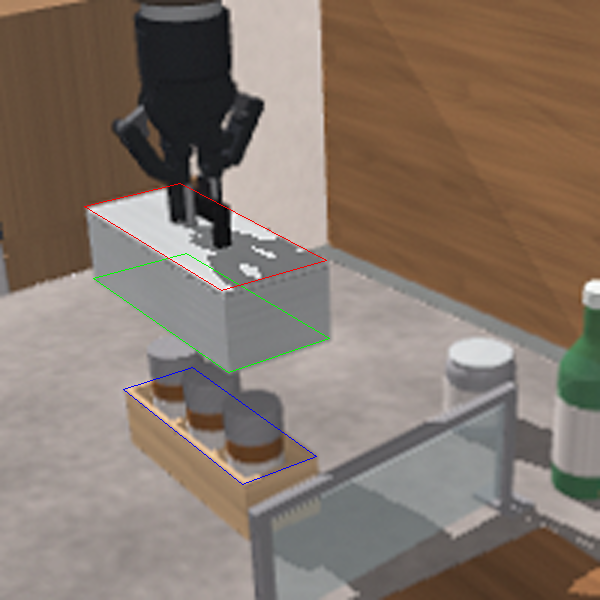

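View pics/w12o.png

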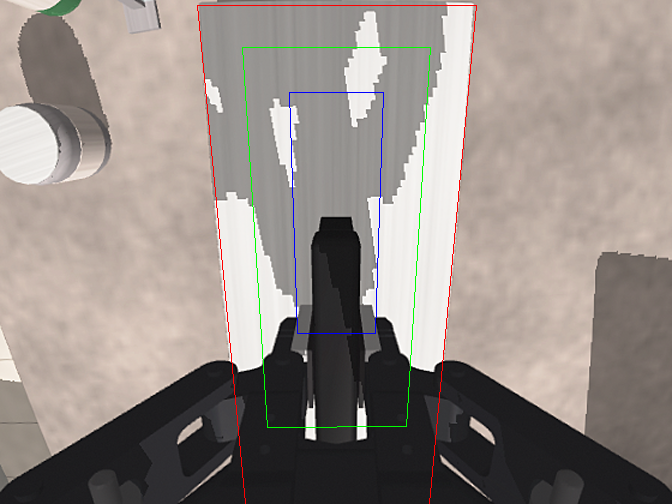

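>>> {"api": "move_arm", "payload": {
  "steps": [
    [-1, 0, 1, -10, 0, 0, 0],
    [-1, 0, 1, -25, 0, 0, 0],
    [-1, 0, 1, -38, 0, 0, 0],
    [-1, 0, 1, -46, 0, 0, 0],
    [-1, 0, 1, -50, 0, 0, 0]
  ]
}}

```text
clock: 21.65
position: [532.2, 216.0, 201.4]
ee_rot: [-0.68, 0.733, 0.0, -0.002]
contact_force: [-0.3, 0.8, -3.5]
gripper_width: 15.0
```

>>> {"api": "move_arm", "payload": {
  "steps": [
    [-1, 0, 0, -12, 0, 0, 0],
    [-1, 0, 0, -24, 0, 0, 0],
    [-1, 0, 0, -34, 0, 0, 0],
    [-1, 0, 0, -42, 0, 0, 0],
    [-1, 0, 0, -48, 0, 0, 0]
  ]
}}

```text
clock: 22.07
position: [532.9, 216.6, 154.5]
ee_rot: [-0.68, 0.733, -0.0, -0.0]
contact_force: [0.6, 0.2, -2.6]
gripper_width: 15.1
```

>>> {"api": "move_arm", "payload": {
  "steps": [
    [-1, 0, 0, -2, 0, 0, 0],
    [-1, 0, 0, -4, 0, 0, 0],
    [-1, 0, 0, -4, 0, 0, 0],
    [-1, 0, 0, -4, 0, 0, 0],
    [-1, 0, 0, -4, 0, 0, 0]
  ]
}}

```text
clock: 22.48
position: [533.3, 216.9, 151.9]
ee_rot: [-0.681, 0.733, -0.0, 0.001]
contact_force: [0.3, 0.1, -2.9]
gripper_width: 14.9
```

```bash
python3 st.py; python3 - <<'E'
from ov import *
P={n:optics.get_image(n) for n in ['wrist','side','top']}
for n in P: save(P[n],n+'13')
R=nets.silhouettes('cover',P['side'])[0]['region'].astype(np.float32)
for z in (67,70,73,76):
    r,i=fit([(P['side'],R)],cover,(532,216,-7),z); print(z,np.round(r,1),round(i,3))
G,Rd,B=(0,255,0),(0,0,255),(255,0,0)
polys=[(rect(98,240,73),G),(rect(98,240,143),Rd),(rect(76,218,60),B)]
overlay(P['side'],polys,532.6,216,-.074,(150,100,270,230),4.6,'s13o')
overlay(P['wrist'],polys,532.6,216,-.074,(0,0,560,420),1.2,'w13o')
overlay(P['top'],polys,532.6,216,-.074,(80,150,280,290),3.5,'t13o')
E
python3 st.py
```

```text
t 22.48 pos [533.3 216.9 151.9] jawdeg 175.8 z [ 0.001  0.001 -1.   ] w 14.9 F [ 0.3  0.1 -2.9] j [ 0.67  0.37 -0.23  0.   -0.97 -0.74]
67 [536.5 222.   -5.1] 0.933
70 [533.6 217.4  -6. ] 0.935
73 [530.3 213.3  -6.4] 0.934
76 [527.4 208.9  -6.6] 0.932
t 22.68 pos [533.  216.8 151.6] jawdeg 175.8 z [ 0.001  0.    -1.   ] w 15.2 F [ 0.1  0.4 -2.8] j [ 0.67  0.37 -0.23  0.   -0.97 -0.74]
```

View pics/s13o.png

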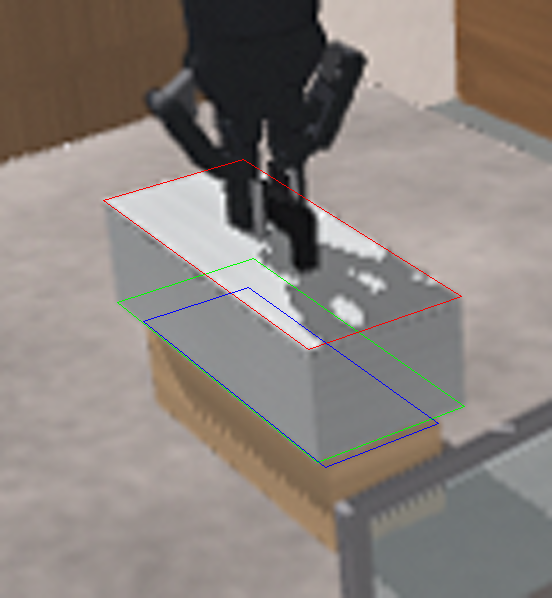

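View pics/w13o.png

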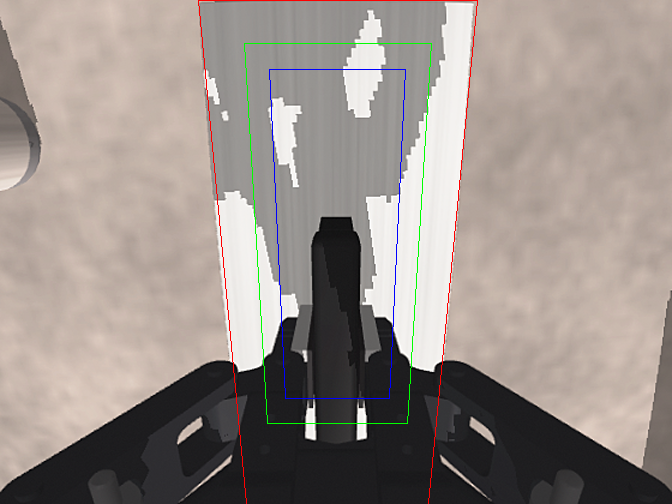

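View pics/t13o.png

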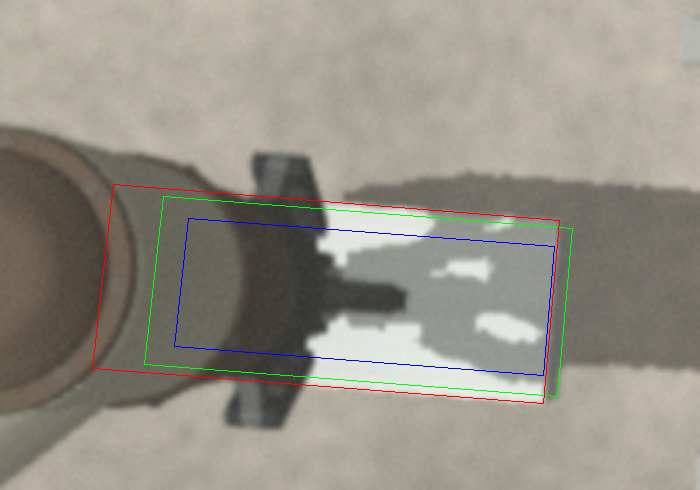

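```bash
python3 -c "
from bench import workorder
print(workorder.job_done())"; python3 st.py
```

```text
the job is handed in; nothing more can be done
None
the job is handed in; nothing more can be done
```

The job is handed in. Both jars stand released in the two empty cells (jar_b in cell1, jar_a in cell0), and jar_c was not touched. The arm is still holding the cover by its handle over the crate, about 13 mm above the rim. Handover gives no verdict, so everything below comes from my own checks.

- **Jars:** overlays of the jar model on the wrist and side pictures after release showed all three caps centred over their cells, upright and at the right height.
- **Cover position:** it is centred to about 1–2 mm and square to about 0.01 rad, going by the side, wrist and top overlays and the arm's pose. The tool is vertical to within 0.001 rad. The measured force was only the cover's weight, about 3 N, so I saw no sign of contact.
- **Cover height:** the side picture alone cannot fix the height, as its fits from 67 to 76 mm were almost equally good. The 13 mm figure comes mainly from the arm's height since the grasp.
- **Force spike:** while lowering jar_b, one reading showed about 42 N, probably the jar touching the crate floor early. It was gone at the next reading, and the jar ended upright in its cell.
- **Screen, mug, syrup bottle and tin:** nothing was carried near them at a height that could reach them, and no bump registered. I did not measure their positions again at the end.

The robot's clock read about 23 s of the 72 s allowed.

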